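# Fill the kiln-prop tray and wedge the row tight

### The job

The carrying tray of kiln props is one short: take the thick prop, the one that matches those in the tray, from the notched cradle, lower it into the free place without dropping it (it chips), let it go and roll it up against the others. Then stand the wooden wedge, narrow edge down and along the prop, between that prop and the tray's end board, midway so that it bears on both halves of the board, and push it down firmly until the row is locked tight. Leave the thin prop in the cradle, and the jar and the bowl where they stand.

Things in the scene. Friction and masses are not known exactly. Their poses are not given: they have to be found in the camera images.
- tray: low wooden carrying tray, fixed. Origin under the centre of its floor, on the table; props lie along its x, the row runs along y from the packed end (-y) to the free end (+y). Inside 170 (x) by 194 (y) mm, boards 12 mm thick, tops at z 48. Floor top at z 10; two bearers along y (16 mm wide, at x = 47 and -47, tops at z 18) carry the props, whose centres then lie at z 38
- tray_end (a point): middle of the inner face of the tray's free (+y) end board, level with the bearers' tops: at x 0, y 97, z 18 mm in the tray; axes as the tray's. Both end boards have their middle 70 mm (x -35 to 35) cut out down to the floor as a hand gap, which leaves two halves, each 50 mm long
- last_place (a point): where the centre of the last prop lies when the row is tight: x 0, y 43, z 38 mm in the tray; axes as the tray's. Packed against the -y end board the four props have their centres at y = -77, -37, 3 and 43 mm, and 34 mm stay free between the last prop and the +y end board, for the wedge
- cradle: wooden cradle, fixed to the table: a 140 x 180 x 12 mm base board with two upright notched boards across it (14 mm thick, at x = +47 and -47 mm, tops at z 51 mm), 80 mm clear between them. Origin under the centre of the base, on the table; props lie along its x, in the two shallow V notches at y = +43 and -43 mm (sides sloping 30 degrees, bottom of the V at z 36 mm)
- thick_c (a point): centre of the thick fired-clay kiln prop: a buff tube, dark bore at each end, lying on its side in one of the cradle's two notches: diameter 40 mm, length 150 mm, about 0.28 kg; its x axis runs along the prop, it may be rolled to any angle about it. In the cradle the centre stands 59 mm above the table
- thin_c (a point): centre of the thin fired-clay kiln prop: a buff tube, dark bore at each end, lying on its side in the cradle's other notch: diameter 28 mm, length 150 mm; x axis along the prop. It is the wrong size and stays where it is
- row1_c (a point): centre of the first prop in the tray, nearest its -y end: diameter 40 mm, length 150 mm; x axis along the prop. The props in the tray are free to roll and lie up to 2 mm apart
- row2_c (a point): centre of the second prop in the tray, same size
- row3_c (a point): centre of the third prop in the tray, same size; the free place lies on its +y side
- wedge_c (a point): centre, half-way up, of a loose wooden wedge standing on its narrow foot on the table: 110 mm long (x), 75 high (z), both faces alike, 0.16 kg. Thickness (y) 29 mm at the foot (edges bevelled to 27), widening evenly to 43 at 50 mm up, then a straight-sided 43 mm head to the top. Driven tight, its centre is about 61 mm above the tray's underside, its foot 5 mm above the bearers
- basin_c (a point): centre of a loose white bowl (basin), 90 mm across and 45 mm high, beside the cradle
- jar_c (a point): centre of a loose terracotta jar, 94 mm across and 95 mm high, beside the cradle
Things that resemble listed ones, but are neither listed nor needed, are in the scene too. Of the things that look like the part that bears wedge_c, the middle-sized one is meant.

How it is judged:
By the outcome, as a careful person would: the job done as asked, in the order asked, and still so for the second after the job is handed in, with the robot touching nothing.
It also fails if it takes over 70 s, if anything falls off the work surface, if the arm or the gripper's body presses on something with over 40 N, if the wrist force passes 120 N, or if a joint passes its speed limit or range.

### The arm

A 6-joint arm with a two-finger parallel gripper is mounted at the origin on the work surface. World frame = base frame: x ahead of the robot, y to its left, z up, the work surface at z = 0. Lengths are in m, angles in degrees, forces in N, time in s.
With the tool pointing down it reaches from about 0.35 to 0.875 m from the base axis. Payload 4.2 kg.
Tool frame: the origin (TCP) lies on the centre line of the jaws, within the pads' length; the fingertips stand 22 mm ahead of it and the grasp point (between the pads) lies 3 mm ahead of it (r.tcp_to_tips is the distance from the TCP to the fingertips, in m); z points along the fingers, y is the line along which they close (so a half turn about z gives the same grasp; the last joint's range is limited). The gripper opens to 87 mm and grips with 3 to 60 N. Pads are 19 mm wide; open, the fingers measure 117 mm over their backs; the gripper's body (75 mm by 190 mm) begins 51 mm behind the grasp point.
Start: joints at [85.863, 22.042, 0.453, 0, -68.411, -14.817], TCP at [0.203, 0.591, 0.245] pointing down, gripper open.
Joint ranges: [-179.83, 179.83], [-69.29, 118.12], [-61.27, 80.66], [-181.25, 117.63], [-171.15, -9.14], [-177.46, 177.46]. Speed limits (degrees/s): [159.86, 159.86, 180, 180, 180, 180].

### API

Orientations are given as a 3x3 rotation matrix whose columns are the frame's x, y, z axes.
In Python, from station import r gives the robot as it stands.
- The arm moves only by the tool apply_moves, never from a script. Its argument "plan" is a list of rows, each an object with "grip": the opening, from 0 (shut) to 1 (fully open); "offset": the shift along the tool's x, y, z in cm, a list of three; "spin": the turn about the tool's z in rad. A call has 1 to 5 rows; each row is the pose to reach, as a shift and turn from the pose commanded when the call began, along the tool's axes at that moment; what a row does not reach only later rows make up. A row lasts 1/10 s, in which the tool goes at most 50 mm and 8.59 degrees, less where a joint would pass 70% of its speed; a pose out of reach is approached as far as the arm can. A call with a gripper value outside its range is refused whole. The fingers move at their own pace and stop on an object; the grip force is fixed at half the most. Time passes only in rows, so rows that repeat a pose let the fingers close. It gives the time, the measured TCP pose, the force, the opening and the grip force at its end, in the units of the state.
- r.sense(): the state, without advancing time (a new reading comes with each control period).
- r.capture(name): name is "scene" or "side" or "wrist"; returns a dict with "img" (400x640x3 uint8, blue, green, red), "depth" (400x640 float32, m along the optical axis (not along the pixel's ray), 0 where there is no reading), "mtx" (3x3 intrinsics, pixels), "dist_coeffs" ([k1, k2, p1, p2, k3] as OpenCV has them; the pictures are not rectified), "R" (3x3) and "t" (3): a world point X has camera coordinates R X + t. Camera axes: x right, y down, z forward; pixel columns grow to the right and rows downward; lengths in m; the calibration is good to about 2 mm. A picture is of the moment at which its call begins.
- r.finish_job(): hands the job in; it is judged then, once.
The state is a dict: "time_s": time; "joints": joint angles; "joint_velocities": joint speeds; "effort": joint torques, N m; "tcp_pos": TCP position; "ee_rot": TCP orientation; "wrist_force": force on the tool from outside, world axes, zero at the start; "moment": the same for the moment, N m; "gripper_width": opening from 0.0 (shut) to 1.0 (fully open); "gripper_force": force on a finger pad.
Only numpy, scipy, OpenCV 4.12 (cv2) and the standard library are available. Lean on these libraries where they do the work, as an engineer would, in place of code of your own. Each camera call takes 0.05 s, during which the arm holds its last target. There are 200 camera calls.

## Working session

There is one attempt and no reset: what is moved stays moved. The work goes in short steps, Python scripts to look and compute and a tool call to move; the robot and the scene stay as the last step left them, time stands still between calls to the robot, and variables do not carry over. Pictures are saved under pics/ and viewed, at most 10 in all, crops included, and the job is handed in when it is done.

Besides the shell and the picture viewer there is one more tool, called as name(argument=value, ...), one argument or row to a line, values as JSON. apply_moves: Moves the arm, as the interface text tells. Its arguments: {"type":"object","properties":{"plan":{"type":"array"}},"required":["plan"]}

```bash
mkdir -p pics; ls
python3 - <<'E'
from station import r
import cv2,numpy as np
for n in("scene","side"):
    c=r.capture(n);cv2.imwrite(f"pics/{n}0.png",c["img"]);np.savez(f"{n}0.npz",**c)
    print(n,(-c["R"].T@c["t"]).round(3),c["R"][2].round(2),c["mtx"].round(0).tolist(),(c["depth"]>0).mean(),c["dist_coeffs"])
s=r.sense();print(s["time_s"],s["tcp_pos"],s["ee_rot"],r.tcp_to_tips)
E
```

```text
pics
scene [0.951 0.282 0.934] [-0.46 -0.27 -0.85] [[395.0, 0.0, 321.0], [0.0, 395.0, 203.0], [0.0, 0.0, 1.0]] 0.99575390625 [-0.0399956  0.         0.         0.         0.       ]
side [ 0.081 -0.453  0.652] [ 0.49  0.53 -0.69] [[363.0, 0.0, 322.0], [0.0, 363.0, 193.0], [0.0, 0.0, 1.0]] 0.99608984375 [-0.0623893  0.         0.         0.         0.       ]
0.1 [0.20281418 0.59066603 0.24357195] [[ 9.45726921e-01 -3.24961969e-01 -5.56466687e-04]
 [-3.24962435e-01 -9.45725076e-01 -1.86993439e-03]
 [ 8.13930600e-05  1.94927806e-03 -9.99998097e-01]] 0.022
```

View pics/scene0.png

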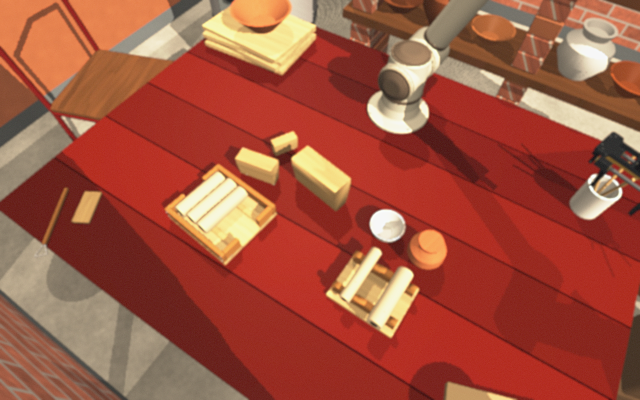

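View pics/side0.png

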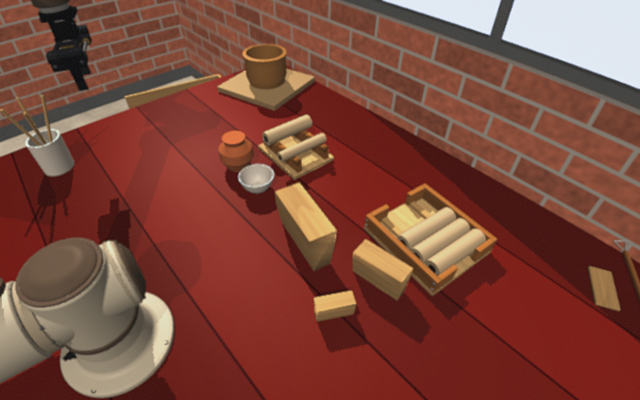

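Scene view: the tray is at (222,213) with three props and its free place at the lower right. The cradle is at (375,290), with the thin prop at (362,275) and the thick one at (393,295). The jar is at (428,250) and the bowl at (387,225).

There are three wedge-like blocks: small (285,142), middle (258,165) and large (320,178). The middle one should be the wedge; in the side view it is at (383,270). I'll measure sizes next.

```bash
cat > h.py <<'E'
import cv2,numpy as np
def cloud(c):
    d=c["depth"];h,w=d.shape
    u,v=np.meshgrid(np.arange(w),np.arange(h))
    n=cv2.undistortPoints(np.stack([u,v],-1).reshape(-1,1,2).astype(np.float64),c["mtx"],c["dist_coeffs"]).reshape(h,w,2)
    X=np.dstack([n*d[...,None],d])
    return (X-c["t"])@c["R"]
def proj(c,P):
    return cv2.projectPoints(np.float64(P).reshape(-1,1,3),cv2.Rodrigues(c["R"])[0],c["t"],c["mtx"],c["dist_coeffs"])[0].reshape(-1,2)
def topdeck(mask,P,zlo,zhi,minpts=15):
    """min-area rectangles of connected mask regions whose points lie in a height band"""
    m=((P[...,2]>zlo)&(P[...,2]<zhi)&mask).astype(np.uint8)
    n,l,st,ce=cv2.connectedComponentsWithStats(m,connectivity=4)
    out=[]
    for i in range(1,n):
        if st[i,4]<minpts: continue
        Q=P[l==i]; (cx,cy),(a,b),an=cv2.minAreaRect((Q[:,:2]*1000).astype(np.float32))
        if a<b: a,b,an=b,a,an-90
        out.append((ce[i].round().astype(int).tolist(),int(st[i,4]),round(cx,1),round(cy,1),round(a,1),round(b,1),round((an+90)%180-90,1),(np.median(Q[:,2])*1000).round(1)))
    return out
E
python3 - <<'E'
from h import *
cs={n:dict(np.load(n+"0.npz")) for n in("scene","side")}
for n,c in cs.items():
    P=cloud(c);ok=(P[...,0]>.2)&(P[...,0]<.9)&(abs(P[...,1])<.6)&(c["depth"]>0)
    flat=P[ok&(abs(P[...,2])<.01)];print(n,"table z",np.median(flat[:,2]))
    for b in((.02,.3),(.045,.3),(.06,.3)):
        print(b);[print("  ",o) for o in topdeck(ok,P,*b,40)]
im=np.hstack([cv2.resize(cs["scene"]["img"][130:345,155:455],None,fx=2.66,fy=2.66,interpolation=3)])
cv2.imwrite("pics/crop1.png",im)
E
```

```text
scene table z 0.00036371052782067
(0.02, 0.3)
   ([283, 142], 331, 339.5, -218.2, 74.6, 33.9, -29.0, np.float64(47.0))
   ([321, 176], 1969, 411.1, -46.4, 161.5, 64.6, 77.7, np.float64(104.9))
   ([257, 164], 878, 459.6, -224.5, 110.0, 46.9, -82.5, np.float64(72.7))
   ([215, 207], 3874, 623.4, -225.7, 222.5, 196.5, 83.3, np.float64(48.8))
   ([388, 223], 445, 433.1, 172.8, 88.9, 88.1, -21.1, np.float64(35.6))
   ([427, 250], 1186, 452.9, 288.3, 92.2, 79.2, -89.5, np.float64(73.3))
   ([376, 289], 2758, 600.6, 223.0, 180.4, 152.4, 81.3, np.float64(63.6))
   ([453, 386], 46, 696.3, 470.8, 26.0, 12.9, -64.2, np.float64(21.2))
   ([485, 397], 76, 680.4, 537.7, 52.5, 12.1, -58.5, np.float64(21.0))
(0.045, 0.3)
   ([283, 139], 198, 338.9, -218.8, 74.1, 32.4, -29.0, np.float64(49.1))
   ([321, 174], 1769, 411.1, -46.4, 161.5, 64.6, 77.7, np.float64(105.4))
   ([257, 162], 718, 459.6, -224.5, 110.0, 46.9, -82.5, np.float64(73.7))
   ([213, 204], 2931, 623.5, -226.2, 221.4, 195.8, 83.3, np.float64(51.8))
   ([427, 249], 1097, 452.9, 289.1, 90.6, 79.2, -89.5, np.float64(75.2))
   ([377, 289],
[... 1337 characters left out ...]
2.8, 77.8, np.float64(107.1))
   ([439, 238], 4281, 622.6, -227.8, 218.6, 197.9, 83.0, np.float64(52.9))
   ([382, 264], 1502, 457.4, -225.9, 109.6, 46.6, -81.9, np.float64(75.4))
   ([334, 301], 603, 337.8, -218.9, 73.3, 30.6, -28.8, np.float64(50.4))
(0.06, 0.3)
   ([269, 68], 755, 777.0, 569.6, 142.0, 58.1, -0.3, np.float64(100.4))
   ([287, 128], 568, 605.5, 258.6, 152.4, 39.6, -6.1, np.float64(74.7))
   ([234, 145], 676, 441.9, 279.5, 84.8, 73.3, -5.3, np.float64(78.1))
   ([301, 145], 306, 590.0, 176.9, 150.8, 24.6, -2.2, np.float64(64.8))
   ([305, 219], 2444, 408.2, -47.0, 160.2, 62.8, 77.8, np.float64(107.2))
   ([383, 262], 1262, 457.5, -225.8, 109.7, 46.2, -81.5, np.float64(75.7))
```

View pics/crop1.png

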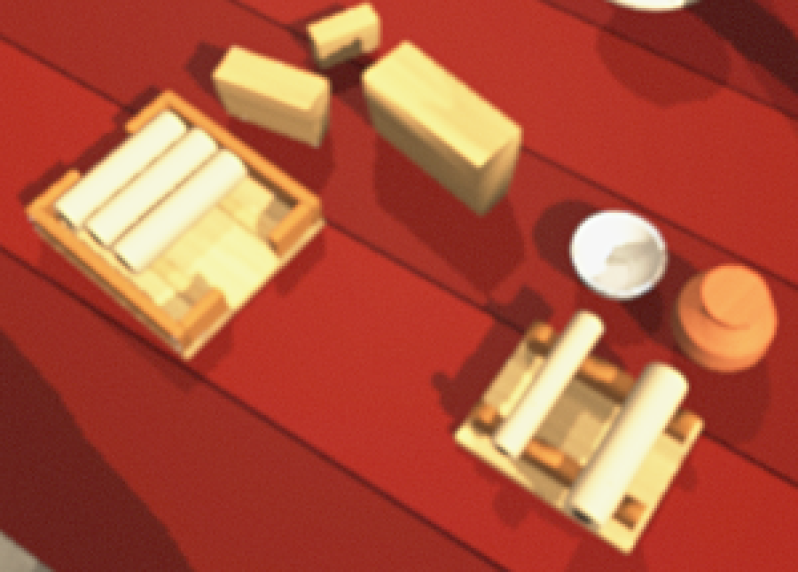

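The crop confirms it. Of the three blocks, the middle one measures 110×46 mm and about 74 mm high, so it fits wedge_c; the other two are 74×33×50 and 161×64×107 mm. The prop next to the jar at (389,297) is 40 mm across with its top near 79 mm, so it is the thick one; the other is about 25–28 mm. I'll move above the cradle.

apply_moves(
  plan=[
    {"grip": 0.8,"offset": [4.4,1.6,0],"spin": -0.05},
    {"grip": 0.8,"offset": [8.8,3.2,0],"spin": -0.1},
    {"grip": 0.8,"offset": [13.2,4.9,0],"spin": -0.15},
    {"grip": 0.8,"offset": [17.6,6.5,0],"spin": -0.2},
    {"grip": 0.8,"offset": [22,8.1,0],"spin": -0.25},
  ],
)

```text
time_s: 0.6
tcp_pos: [0.3857, 0.4415, 0.2442]
ee_rot: [[0.997, -0.078, -0.0], [-0.078, -0.997, -0.001], [-0.0, 0.001, -1.0]]
wrist_force: [0.4, 1.1, -0.6]
gripper_width: 0.804
gripper_force: 0.0
```

```bash
cat >> h.py <<'E'
def go(s,xyz,yaw):
    """offset (cm) and spin (rad) taking the tool to xyz, tool x at world yaw (deg); tool y same up to half turn"""
    R=np.array(s["ee_rot"]);o=R.T@(np.array(xyz)-s["tcp_pos"])*100
    y0=np.degrees(np.arctan2(R[1,0],R[0,0]));d=(yaw-y0+90)%180-90
    return o.round(2),round(-np.radians(d),3),round(y0,2)
E
python3 - <<'E'
from station import r
from h import *
s=r.sense();print(s["time_s"],s["tcp_pos"].round(4) if hasattr(s["tcp_pos"],'round') else s["tcp_pos"],s["gripper_width"],s["wrist_force"])
print(go(s,[.607,.262,.24],-5))
E
```

```text
0.6 [0.3857 0.4415 0.2442] 0.8036691885926103 [ 0.40211066  1.06348558 -0.56846351]
(array([23.47, 16.17,  0.42]), np.float64(0.009), np.float64(-4.49))
```

apply_moves(
  plan=[
    {"grip": 0.8,"offset": [4,2.7,0],"spin": 0},
    {"grip": 0.8,"offset": [8,5.4,0],"spin": 0},
    {"grip": 0.8,"offset": [12,8.2,0],"spin": 0},
    {"grip": 0.8,"offset": [16,11,0],"spin": 0},
    {"grip": 0.8,"offset": [20,13.7,0],"spin": 0},
  ],
)

```text
time_s: 1.1
tcp_pos: [0.5741, 0.2887, 0.2441]
ee_rot: [[0.997, -0.081, -0.001], [-0.081, -0.997, -0.0], [-0.001, 0.0, -1.0]]
wrist_force: [0.2, -0.4, 0.2]
gripper_width: 0.798
gripper_force: 0.0
```

apply_moves(
  plan=[
    {"grip": 0.8,"offset": [2,1.5,0],"spin": 0},
    {"grip": 0.8,"offset": [3.4,2.4,0],"spin": 0},
    {"grip": 0.8,"offset": [3.4,2.4,0],"spin": 0},
  ],
)

```text
time_s: 1.4
tcp_pos: [0.606, 0.2623, 0.2436]
ee_rot: [[0.997, -0.083, -0.001], [-0.083, -0.997, -0.001], [-0.001, 0.001, -1.0]]
wrist_force: [0.0, 0.0, 1.0]
gripper_width: 0.799
gripper_force: 0.0
```

Run:
```python
from station import r
from h import *
s=r.sense();print(s["time_s"],s["tcp_pos"])
c=r.capture("wrist");cv2.imwrite("pics/w1.png",c["img"]);np.savez("w1.npz",**c)
print((-c["R"].T@c["t"]).round(3),c["R"].round(2).tolist(),c["mtx"][0,0],(c["depth"]>0).mean())
P=cloud(c)
for b in((.04,.1),(.055,.1),(.06,.1),(.066,.1),(.07,.1),(.075,.1)):
    print(b);[print("  ",o) for o in topdeck(c["depth"]>0,P,*b,200)]
```

```text
1.4 [0.60597398 0.2623496  0.24360657]
[0.678 0.256 0.383] [[-0.08, -1.0, 0.0], [-0.96, 0.08, 0.27], [-0.26, 0.02, -0.96]] 281.2660842823856 0.98394921875
(0.04, 0.1)
   ([29, 65], 5413, 764.7, 573.0, 142.1, 54.7, -18.6, np.float64(73.5))
   ([632, 79], 646, 700.6, -130.9, 62.1, 15.1, -6.1, np.float64(46.5))
   ([340, 178], 8794, 605.3, 223.4, 170.0, 151.0, 87.7, np.float64(65.5))
   ([611, 190], 925, 566.6, -143.4, 71.9, 63.3, 83.9, np.float64(46.9))
   ([306, 289], 1545, 466.6, 287.1, 91.9, 37.6, 85.6, np.float64(69.4))
(0.055, 0.1)
   ([25, 65], 4510, 763.5, 572.6, 140.8, 53.1, -19.9, np.float64(77.9))
   ([312, 179], 4381, 607.0, 266.2, 151.0, 40.1, -2.4, np.float64(75.7))
   ([384, 174], 2196, 603.1, 180.3, 126.1, 26.9, -2.1, np.float64(63.4))
   ([306, 289], 1452, 466.6, 287.3, 90.1, 37.6, 85.6, np.float64(70.1))
(0.06, 0.1)
   ([24, 65], 4040, 763.0, 571.5, 138.6, 49.3, -20.2, np.float64(80.0))
   ([312, 179], 4340, 607.0, 266.1, 151.0, 39.6, -2.5, np.float64(75.8))
   ([385, 174], 1762, 602.8, 180.5, 125.3, 22.7, -2.2, np.float64(64.0))
   ([305, 290], 1387, 466.6, 287.3, 89.3, 37.6, 85.6, np.float64(70.4))
(0.066, 0.1)
   ([21, 64], 3437, 761.6, 571.5, 136.6, 48.2, -21.1, np.float64(82.9))
   ([312, 179], 4136, 607.2, 266.1, 150.7, 37.2, -2.4, np.float64(76.1))
   ([305, 291], 1041, 468.0, 287.6, 78.5, 33.1, 85.5, np.float64(72.8))
(0.07, 0.1)
   ([20, 64], 3050, 761.3, 571.9, 135.9, 47.5, -21.1, np.float64(84.7))
   ([312, 180], 3609, 606.9, 266.0, 150.0, 33.5, -2.7, np.float64(76.6))
   ([305, 293], 728, 467.2, 286.7, 68.6, 26.6, 85.2, np.float64(75.4))
(0.075, 0.1)
   ([18, 64], 2552, 761.7, 569.8, 132.0, 43.9, -20.1, np.float64(87.1))
   ([311, 180], 2404, 606.9, 266.4, 150.0, 23.5, -2.6, np.float64(77.4))
   ([305, 296], 382, 466.5, 286.6, 54.8, 17.6, 85.2, np.float64(79.0))
```

View pics/w1.png

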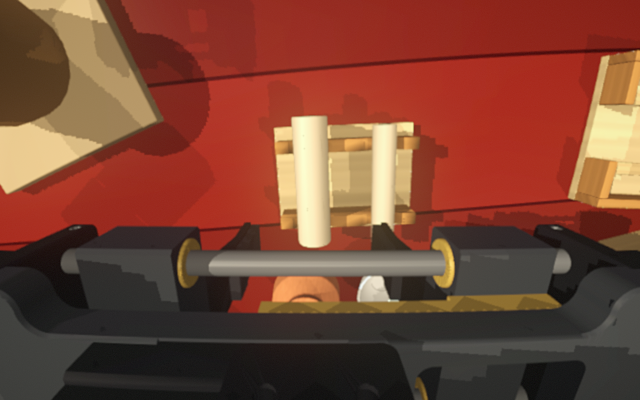

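The wrist view shows the thick prop at (312,180), the thin one at (385,174), and the jar and bowl below the cradle, clear of the fingers. The thick prop is at (607,266) with axis −2.5° and top about 78 mm, which fits a 59 mm centre height. I'll descend with the tips 11 mm below its centre and grip.

apply_moves(
  plan=[
    {"grip": 0.8,"offset": [0.1,-0.4,4.5],"spin": -0.04},
    {"grip": 0.8,"offset": [0.1,-0.4,9],"spin": -0.04},
    {"grip": 0.8,"offset": [0.1,-0.4,13],"spin": -0.04},
    {"grip": 0.8,"offset": [0.1,-0.4,16],"spin": -0.04},
    {"grip": 0.8,"offset": [0.1,-0.4,17.3],"spin": -0.04},
  ],
)

```text
time_s: 1.95
tcp_pos: [0.6034, 0.2679, 0.0682]
ee_rot: [[0.999, -0.039, -0.005], [-0.039, -0.999, -0.003], [-0.005, 0.003, -1.0]]
wrist_force: [0.3, -0.5, 0.2]
gripper_width: 0.801
gripper_force: 0.0
```

apply_moves(
  plan=[
    {"grip": 0.8,"offset": [0,0,0],"spin": 0},
    {"grip": 0.42,"offset": [0,0,0],"spin": 0},
    {"grip": 0.4,"offset": [0,0,0],"spin": 0},
    {"grip": 0.4,"offset": [0,0,0],"spin": 0},
    {"grip": 0.4,"offset": [0,0,0],"spin": 0},
  ],
)

```text
time_s: 2.45
tcp_pos: [0.6068, 0.2679, 0.0729]
ee_rot: [[0.999, -0.041, 0.002], [-0.041, -0.999, 0.001], [0.002, -0.001, -1.0]]
wrist_force: [-0.1, -0.3, 0.5]
gripper_width: 0.521
gripper_force: 0.0
```

apply_moves(
  plan=[
    {"grip": 0.4,"offset": [0,0,0.2],"spin": 0},
    {"grip": 0.4,"offset": [0,0,0.2],"spin": 0},
    {"grip": 0.38,"offset": [0,0,0.2],"spin": 0},
    {"grip": 0.38,"offset": [0,0,0.2],"spin": 0},
    {"grip": 0.38,"offset": [0,0,0.2],"spin": 0},
  ],
)

```text
time_s: 2.95
tcp_pos: [0.6067, 0.2664, 0.0715]
ee_rot: [[0.999, -0.04, 0.001], [-0.04, -0.999, -0.001], [0.001, 0.001, -1.0]]
wrist_force: [-1.4, -4.4, 7.6]
gripper_width: 0.451
gripper_force: 30.0
```

apply_moves(
  plan=[
    {"grip": 0.38,"offset": [0,0,-1],"spin": 0},
    {"grip": 0.38,"offset": [0,0,-4],"spin": 0},
    {"grip": 0.38,"offset": [0,0,-8],"spin": 0},
    {"grip": 0.38,"offset": [0,1,-12],"spin": 0},
    {"grip": 0.38,"offset": [0,4,-14],"spin": 0},
  ],
)

```text
time_s: 3.45
tcp_pos: [0.6061, 0.23, 0.2135]
ee_rot: [[0.999, -0.037, 0.006], [-0.038, -0.999, 0.004], [0.006, -0.004, -1.0]]
wrist_force: [1.2, -0.6, -1.3]
gripper_width: 0.449
gripper_force: 30.0
```

apply_moves(
  plan=[
    {"grip": 0.38,"offset": [0,4,0],"spin": 0},
    {"grip": 0.38,"offset": [0,8.5,0],"spin": 0},
    {"grip": 0.38,"offset": [0,13,0],"spin": 0},
    {"grip": 0.38,"offset": [0,17.5,0],"spin": 0},
    {"grip": 0.38,"offset": [0,22,0],"spin": 0},
  ],
)

```text
time_s: 3.95
tcp_pos: [0.5949, 0.0064, 0.2093]
ee_rot: [[0.999, -0.041, -0.001], [-0.041, -0.999, 0.001], [-0.001, -0.001, -1.0]]
wrist_force: [1.3, -1.1, -2.7]
gripper_width: 0.45
gripper_force: 30.0
```

apply_moves(
  plan=[
    {"grip": 0.38,"offset": [0,4,0],"spin": 0.02},
    {"grip": 0.38,"offset": [0,7,0],"spin": 0.07},
    {"grip": 0.38,"offset": [0,8,0],"spin": 0.08},
    {"grip": 0.38,"offset": [0,8,0],"spin": 0.08},
    {"grip": 0.38,"offset": [0,8,0],"spin": 0.08},
  ],
)

```text
time_s: 4.45
tcp_pos: [0.5924, -0.0714, 0.2093]
ee_rot: [[0.993, -0.12, -0.0], [-0.12, -0.993, 0.001], [-0.0, -0.001, -1.0]]
wrist_force: [0.3, -0.1, -2.2]
gripper_width: 0.453
gripper_force: 30.0
```

Run:
```python
from station import r
from h import *
s=r.sense();print(s["time_s"],s["tcp_pos"],s["gripper_width"],s["gripper_force"])
c=r.capture("wrist");cv2.imwrite("pics/w2.png",c["img"]);np.savez("w2.npz",**c)
P=cloud(c);inr=(c["depth"]>0)&(P[...,1]<-.085)&(P[...,0]>.45)
for b in((.03,.1),(.042,.052),(.05,.07),(.054,.07),(.057,.07),(.008,.03)):
    print(b);[print("  ",o) for o in topdeck(inr,P,*b,100)]
```

```text
4.45 [ 0.59239349 -0.07140362  0.20930653] 0.45303573653314744 29.998785853385925
(0.03, 0.1)
   ([473, 134], 23921, 622.9, -226.2, 219.5, 195.1, 83.2, np.float64(49.4))
   ([505, 283], 192, 460.9, -273.9, 22.3, 15.7, -5.1, np.float64(74.5))
(0.042, 0.052)
   ([461, 61], 4230, 688.5, -234.1, 219.5, 63.1, 83.1, np.float64(47.2))
   ([509, 138], 1576, 617.1, -282.5, 150.4, 16.2, -7.4, np.float64(47.9))
   ([436, 141], 1281, 623.1, -204.5, 149.3, 8.9, -6.7, np.float64(48.0))
   ([473, 140], 1395, 617.1, -245.5, 150.3, 8.9, -6.9, np.float64(47.8))
   ([447, 212], 2824, 557.3, -218.6, 218.9, 63.2, 83.2, np.float64(47.2))
(0.05, 0.07)
   ([526, 137], 3784, 614.9, -300.4, 150.2, 32.2, -6.4, np.float64(55.6))
   ([452, 139], 3999, 621.3, -219.8, 149.8, 32.2, -6.8, np.float64(55.6))
   ([489, 141], 3847, 615.2, -260.5, 150.1, 32.2, -6.6, np.float64(55.7))
(0.054, 0.07)
   ([528, 138], 2594, 614.8, -300.6, 149.9, 24.2, -6.9, np.float64(56.3))
   ([454, 139], 2740, 621.3, -219.3, 149.8, 23.9, -7.0, np.float64(56.4))
   ([492, 141], 2653, 615.4, -260.2, 149.9, 23.9, -7.2, np.float64(56.4))
(0.057, 0.07)
(0.008, 0.03)
   ([400, 128], 11082, 624.7, -217.0, 209.5, 180.0, 80.2, np.float64(9.8))
```

View pics/w2.png

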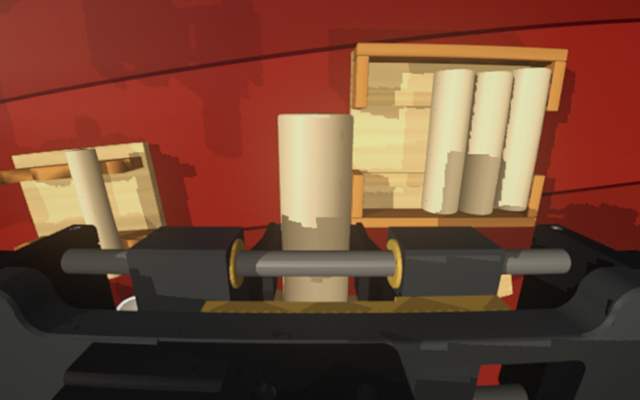

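The wrist view shows the tray at right with its three props at (452,139), (489,141) and (526,137), the free place at (395,130), and the held prop at (315,200). The tray centre is (623,−226) at yaw −6.8°. Row 3 sits at tray y 6.5 mm, and the prop tops at about 57 mm agree with the text. I'll set the prop down at tray y≈70, with the outer finger in the hand gap.

apply_moves(
  plan=[
    {"grip": 0.38,"offset": [2,3.5,0],"spin": 0},
    {"grip": 0.38,"offset": [4.5,7.5,0],"spin": 0},
    {"grip": 0.38,"offset": [4.9,8,3],"spin": 0},
    {"grip": 0.38,"offset": [4.9,8,6.5],"spin": 0},
    {"grip": 0.38,"offset": [4.9,8,9.5],"spin": 0},
  ],
)

```text
time_s: 5.0
tcp_pos: [0.6315, -0.1562, 0.1127]
ee_rot: [[0.993, -0.119, -0.001], [-0.119, -0.993, 0.001], [-0.001, -0.001, -1.0]]
wrist_force: [0.0, 1.3, -3.7]
gripper_width: 0.448
gripper_force: 30.0
```

apply_moves(
  plan=[
    {"grip": 0.38,"offset": [0,0,0],"spin": 0},
    {"grip": 0.38,"offset": [0,0,0],"spin": 0},
    {"grip": 0.38,"offset": [0,0,0],"spin": 0},
    {"grip": 0.38,"offset": [0,0,0],"spin": 0},
  ],
)

```text
time_s: 5.4
tcp_pos: [0.6329, -0.1571, 0.117]
ee_rot: [[0.993, -0.119, 0.004], [-0.119, -0.993, -0.0], [0.004, -0.0, -1.0]]
wrist_force: [-0.8, -0.3, -3.4]
gripper_width: 0.454
gripper_force: 30.0
```

Run:
```python
from station import r
from h import *
s=r.sense();print(go(s,[.6312,-.1567,.0505],-6.8),s["tcp_pos"],s["wrist_force"])
c=r.capture("wrist");P=cloud(c);inr=(c["depth"]>0)&(P[...,1]<-.085)&(P[...,0]>.45)
for b in((.042,.052),(.054,.07),(.11,.14),(.12,.14)):
    print(b);[print("  ",o) for o in topdeck(inr,P,*b,300)]
```

```text
(array([-0.2 , -0.01,  6.65]), np.float64(-0.001), np.float64(-6.86)) [ 0.63288858 -0.15705948  0.11704774] [-0.76857098 -0.27370571 -3.37195721]
(0.042, 0.052)
   ([409, 109], 7515, 688.3, -234.0, 218.6, 62.0, 82.9, np.float64(47.3))
   ([483, 174], 1749, 647.6, -285.9, 88.9, 15.9, -7.1, np.float64(48.1))
   ([378, 182], 1217, 650.0, -208.1, 94.1, 7.9, -7.3, np.float64(48.2))
   ([421, 174], 335, 653.7, -239.8, 79.4, 6.6, -7.7, np.float64(49.3))
   ([432, 174], 1282, 651.9, -249.5, 81.6, 10.7, -10.1, np.float64(47.9))
   ([510, 289], 477, 541.8, -316.3, 36.9, 20.2, -8.9, np.float64(47.2))
(0.054, 0.07)
   ([509, 181], 3248, 639.6, -304.3, 100.6, 23.3, -6.9, np.float64(56.3))
   ([402, 174], 2883, 647.0, -223.4, 96.6, 23.9, -6.2, np.float64(56.3))
   ([458, 174], 2752, 651.8, -265.4, 76.5, 23.7, -6.4, np.float64(56.4))
(0.11, 0.14)
   ([316, 180], 9545, 670.9, -161.8, 74.0, 37.8, -6.9, np.float64(121.8))
   ([268, 242], 392, 645.2, -134.2, 14.8, 6.1, 50.0, np.float64(121.4))
   ([363, 242], 398, 638.9, -181.5, 16.1, 7.1, -56.9, np.float64(121.1))
   ([315, 288], 1511, 613.0, -154.5, 37.6, 23.5, 83.9, np.float64(121.7))
(0.12, 0.14)
   ([315, 180], 6110, 672.8, -162.1, 69.0, 24.9, -6.7, np.float64(122.9))
   ([315, 288], 952, 615.9, -155.0, 24.0, 17.6, 83.2, np.float64(122.8))
```

apply_moves(
  plan=[
    {"grip": 0.38,"offset": [-0.1,0,2.5],"spin": 0},
    {"grip": 0.38,"offset": [-0.1,0,4.5],"spin": 0},
    {"grip": 0.38,"offset": [-0.1,0,5.8],"spin": 0},
    {"grip": 0.38,"offset": [-0.1,0,6],"spin": 0},
    {"grip": 0.38,"offset": [-0.1,0,6],"spin": 0},
  ],
)

```text
time_s: 5.95
tcp_pos: [0.631, -0.1575, 0.055]
ee_rot: [[0.993, -0.12, 0.001], [-0.12, -0.993, -0.0], [0.001, 0.0, -1.0]]
wrist_force: [0.0, -0.7, -2.6]
gripper_width: 0.449
gripper_force: 30.0
```

apply_moves(
  plan=[
    {"grip": 0.38,"offset": [0,0,0],"spin": 0},
    {"grip": 0.38,"offset": [0,0,0.1],"spin": 0},
    {"grip": 0.38,"offset": [0,0,0.2],"spin": 0},
    {"grip": 0.38,"offset": [0,0,0.2],"spin": 0},
  ],
)

```text
time_s: 6.35
tcp_pos: [0.6305, -0.1573, 0.0528]
ee_rot: [[0.993, -0.121, 0.0], [-0.121, -0.993, 0.0], [0.0, -0.0, -1.0]]
wrist_force: [-0.2, -0.8, -2.5]
gripper_width: 0.451
gripper_force: 30.0
```

apply_moves(
  plan=[
    {"grip": 0.38,"offset": [0,0,0.05],"spin": 0},
    {"grip": 0.38,"offset": [0,0,0.1],"spin": 0},
    {"grip": 0.38,"offset": [0,0,0.1],"spin": 0},
  ],
)

```text
time_s: 6.65
tcp_pos: [0.6304, -0.1573, 0.0514]
ee_rot: [[0.993, -0.12, -0.0], [-0.12, -0.993, 0.0], [-0.0, 0.0, -1.0]]
wrist_force: [-0.4, -0.2, -2.6]
gripper_width: 0.45
gripper_force: 30.0
```

apply_moves(
  plan=[
    {"grip": 0.38,"offset": [0,0,0.05],"spin": 0},
    {"grip": 0.38,"offset": [0,0,0.05],"spin": 0},
    {"grip": 0.38,"offset": [0,0,0.05],"spin": 0},
  ],
)

```text
time_s: 6.95
tcp_pos: [0.6304, -0.1573, 0.051]
ee_rot: [[0.993, -0.12, -0.0], [-0.12, -0.993, -0.0], [-0.0, 0.0, -1.0]]
wrist_force: [0.5, 1.0, -2.5]
gripper_width: 0.451
gripper_force: 30.0
```

Still bearing the full weight (−2.5 N), so I'll keep lowering in small steps.

apply_moves(
  plan=[
    {"grip": 0.38,"offset": [0,0,0.1],"spin": 0},
    {"grip": 0.38,"offset": [0,0,0.1],"spin": 0},
    {"grip": 0.38,"offset": [0,0,0.1],"spin": 0},
  ],
)

```text
time_s: 7.25
tcp_pos: [0.6306, -0.1573, 0.0505]
ee_rot: [[0.993, -0.12, 0.0], [-0.12, -0.993, -0.0], [0.0, 0.0, -1.0]]
wrist_force: [-1.4, 0.6, 0.8]
gripper_width: 0.451
gripper_force: 30.0
```

apply_moves(
  plan=[
    {"grip": 0.38,"offset": [0,0,0.05],"spin": 0},
    {"grip": 0.38,"offset": [0,0,0.05],"spin": 0},
    {"grip": 0.38,"offset": [0,0,0.05],"spin": 0},
  ],
)

```text
time_s: 7.55
tcp_pos: [0.6306, -0.1574, 0.0504]
ee_rot: [[0.993, -0.12, 0.001], [-0.12, -0.993, -0.0], [0.001, 0.0, -1.0]]
wrist_force: [-2.9, 1.5, 4.5]
gripper_width: 0.452
gripper_force: 30.0
```

The prop rests on the bearers (force now +4.5 N). I'll release it, rise, and shift behind it.

apply_moves(
  plan=[
    {"grip": 0.5,"offset": [0,0,0],"spin": 0},
    {"grip": 0.53,"offset": [0,0,0],"spin": 0},
    {"grip": 0.56,"offset": [0,0,0],"spin": 0},
    {"grip": 0.57,"offset": [0,0,0],"spin": 0},
    {"grip": 0.57,"offset": [0,0,0],"spin": 0},
  ],
)

```text
time_s: 8.05
tcp_pos: [0.6305, -0.1574, 0.0493]
ee_rot: [[0.993, -0.121, -0.0], [-0.121, -0.993, -0.0], [-0.0, 0.0, -1.0]]
wrist_force: [0.4, 0.5, -0.4]
gripper_width: 0.567
gripper_force: 0.0
```

apply_moves(
  plan=[
    {"grip": 0.57,"offset": [0,0,-1],"spin": 0},
    {"grip": 0.57,"offset": [0,0,-3],"spin": 0},
    {"grip": 0.57,"offset": [0,0,-6],"spin": 0},
    {"grip": 0.4,"offset": [0,-2,-7],"spin": 0},
    {"grip": 0,"offset": [0,-4.5,-7],"spin": 0},
  ],
)

```text
time_s: 8.55
tcp_pos: [0.6375, -0.1131, 0.1232]
ee_rot: [[0.993, -0.122, 0.006], [-0.122, -0.993, -0.0], [0.006, -0.0, -1.0]]
wrist_force: [0.1, -0.3, -0.3]
gripper_width: 0.463
gripper_force: 0.0
```

Run:
```python
from station import r
from h import *
s=r.sense();print(s["time_s"],s["tcp_pos"],s["gripper_width"],s["wrist_force"])
for n in("wrist","scene","side"):
    c=r.capture(n);P=cloud(c);inr=(c["depth"]>0)&(P[...,1]<-.085)&(P[...,0]>.5)&(P[...,1]>-.36)&(P[...,0]<.74)
    print(n)
    for b in((.050,.07),(.054,.07)):
        [print("  ",o) for o in topdeck(inr,P,*b,60)]
```

```text
8.55 [ 0.63747549 -0.11314784  0.1232138 ] 0.4634914977966444 [ 0.13676107 -0.27925597 -0.30476386]
wrist
   ([553, 174], 3937, 636.4, -303.3, 106.9, 31.5, -6.7, np.float64(55.5))
   ([374, 177], 4473, 653.3, -160.3, 103.2, 31.4, -7.1, np.float64(55.7))
   ([455, 172], 3934, 655.2, -223.6, 82.1, 31.4, -6.2, np.float64(55.7))
   ([505, 181], 4257, 639.3, -263.7, 102.3, 31.2, -6.5, np.float64(55.8))
   ([517, 284], 143, 551.4, -281.1, 18.7, 7.2, -0.5, np.float64(52.3))
   ([353, 288], 132, 567.6, -136.4, 20.8, 6.9, 3.2, np.float64(52.6))
   ([375, 177], 3150, 654.4, -160.3, 100.8, 22.9, -7.2, np.float64(56.3))
   ([558, 171], 2555, 646.4, -304.6, 85.8, 23.9, -6.5, np.float64(56.3))
   ([457, 172], 2724, 655.9, -223.7, 80.6, 22.5, -6.6, np.float64(56.4))
   ([508, 182], 3023, 640.1, -263.4, 100.7, 24.2, -6.5, np.float64(56.3))
scene
   ([190, 199], 304, 646.2, -303.2, 89.6, 34.2, -6.8, np.float64(55.6))
   ([201, 208], 287, 652.8, -263.0, 78.3, 33.8, -5.7, np.float64(55.7))
   ([210, 217], 281, 661.4, -222.3, 71.4, 33.7, -7.9, np.float64(55.6))
   ([227, 231], 296, 668.0, -160.2, 76.6, 
[... 206 characters left out ...]
.9, 70.0, 26.7, -5.9, np.float64(56.3))
   ([227, 230], 210, 668.9, -159.7, 75.2, 26.2, -8.9, np.float64(56.5))
side
   ([408, 208], 639, 629.0, -160.1, 150.9, 31.7, -7.4, np.float64(56.5))
   ([428, 225], 718, 620.8, -221.6, 151.9, 32.6, -7.1, np.float64(56.6))
   ([441, 237], 850, 614.5, -262.3, 152.2, 35.4, -7.1, np.float64(57.4))
   ([457, 249], 901, 619.2, -303.5, 161.1, 34.7, -7.1, np.float64(57.0))
   ([407, 207], 459, 629.0, -159.2, 149.5, 26.6, -7.1, np.float64(57.3))
   ([428, 225], 551, 619.6, -222.6, 149.2, 28.1, -6.8, np.float64(57.3))
   ([440, 237], 669, 614.5, -262.2, 152.1, 30.2, -7.7, np.float64(58.1))
   ([457, 248], 701, 614.5, -303.7, 151.7, 30.0, -7.5, np.float64(57.8))
```

The prop lies on the bearers at tray y≈68, level with the others. I'll close the fingers, lower them behind it through the hand gap, and push it toward −y.

apply_moves(
  plan=[
    {"grip": 0,"offset": [-0.1,0.3,0],"spin": 0},
    {"grip": 0,"offset": [-0.1,0.3,0],"spin": 0},
    {"grip": 0,"offset": [-0.1,0.3,0],"spin": 0},
    {"grip": 0,"offset": [-0.1,0.3,0],"spin": 0},
    {"grip": 0,"offset": [-0.1,0.3,0],"spin": 0},
  ],
)

```text
time_s: 9.2
tcp_pos: [0.6344, -0.1159, 0.1194]
ee_rot: [[0.993, -0.121, -0.0], [-0.121, -0.993, -0.0], [-0.0, 0.0, -1.0]]
wrist_force: [-1.0, 0.8, 0.3]
gripper_width: 0.01
gripper_force: 0.0
```

apply_moves(
  plan=[
    {"grip": 0,"offset": [0,0,3],"spin": 0},
    {"grip": 0,"offset": [0,0,6],"spin": 0},
    {"grip": 0,"offset": [0,0,7.2],"spin": 0},
    {"grip": 0,"offset": [0,0,7.2],"spin": 0},
    {"grip": 0,"offset": [0,0,7.2],"spin": 0},
  ],
)

```text
time_s: 9.7
tcp_pos: [0.6354, -0.1157, 0.0484]
ee_rot: [[0.993, -0.12, 0.001], [-0.12, -0.993, -0.0], [0.001, 0.0, -1.0]]
wrist_force: [1.1, 0.2, 0.6]
gripper_width: 0.005
gripper_force: 0.0
```

apply_moves(
  plan=[
    {"grip": 0,"offset": [0,0.6,0],"spin": 0},
    {"grip": 0,"offset": [0,0.9,0],"spin": 0},
    {"grip": 0,"offset": [0,1.2,0],"spin": 0},
    {"grip": 0,"offset": [0,1.5,0],"spin": 0},
    {"grip": 0,"offset": [0,1.8,0],"spin": 0},
  ],
)

```text
time_s: 10.2
tcp_pos: [0.6324, -0.1337, 0.0479]
ee_rot: [[0.993, -0.121, 0.001], [-0.121, -0.993, 0.0], [0.001, -0.0, -1.0]]
wrist_force: [0.5, -0.0, 1.0]
gripper_width: 0.003
gripper_force: 0.1
```

apply_moves(
  plan=[
    {"grip": 0,"offset": [0,0.2,0],"spin": 0},
    {"grip": 0,"offset": [0,0.4,0],"spin": 0},
    {"grip": 0,"offset": [0,0.6,0],"spin": 0},
    {"grip": 0,"offset": [0,0.8,0],"spin": 0},
    {"grip": 0,"offset": [0,0.9,0],"spin": 0},
  ],
)

```text
time_s: 10.7
tcp_pos: [0.6312, -0.1425, 0.0475]
ee_rot: [[0.993, -0.121, -0.0], [-0.121, -0.993, -0.0], [-0.0, 0.0, -1.0]]
wrist_force: [-0.1, -0.3, -0.1]
gripper_width: 0.003
gripper_force: 0.0
```

apply_moves(
  plan=[
    {"grip": 0,"offset": [0,0.1,0],"spin": 0},
    {"grip": 0,"offset": [0,0.2,0],"spin": 0},
    {"grip": 0,"offset": [0,0.3,0],"spin": 0},
    {"grip": 0,"offset": [0,0.4,0],"spin": 0},
    {"grip": 0,"offset": [0,0.4,0],"spin": 0},
  ],
)

```text
time_s: 11.2
tcp_pos: [0.6307, -0.1464, 0.0475]
ee_rot: [[0.993, -0.121, -0.0], [-0.121, -0.993, -0.0], [-0.0, 0.0, -1.0]]
wrist_force: [0.1, 0.6, -1.0]
gripper_width: 0.004
gripper_force: 0.0
```

apply_moves(
  plan=[
    {"grip": 0,"offset": [0,0.1,0],"spin": 0},
    {"grip": 0,"offset": [0,0.2,0],"spin": 0},
    {"grip": 0,"offset": [0,0.2,0],"spin": 0},
    {"grip": 0,"offset": [0,0.2,0],"spin": 0},
  ],
)

```text
time_s: 11.6
tcp_pos: [0.6305, -0.1483, 0.0475]
ee_rot: [[0.993, -0.121, -0.0], [-0.121, -0.993, -0.0], [-0.0, 0.0, -1.0]]
wrist_force: [-0.8, -1.1, -0.8]
gripper_width: 0.006
gripper_force: 0.0
```

Run:
```python
from station import r
from h import *
for n in("wrist","scene","side"):
    c=r.capture(n);P=cloud(c);inr=(c["depth"]>0)&(P[...,1]<-.085)&(P[...,0]>.5)&(P[...,1]>-.36)&(P[...,0]<.74)
    print(n);cv2.imwrite(f"pics/{n}3.png",c["img"])
    for o in topdeck(inr,P,.05,.062,60): 
        q=(np.array(o[2:4])-[622.9,-226.2])@np.array([[.993,.118],[-.118,.993]]); print("  ",o,q.round(1))
```

```text
wrist
   ([375, 168], 6831, 674.1, -183.1, 56.5, 31.4, -6.7, np.float64(55.6)) [45.8 48.8]
   ([608, 177], 6249, 653.4, -305.4, 72.8, 31.6, -5.7, np.float64(55.7)) [ 39.6 -75. ]
   ([459, 180], 7637, 661.7, -224.7, 68.3, 31.3, -6.9, np.float64(55.8)) [38.4  6.1]
   ([536, 179], 6660, 656.0, -265.1, 68.5, 31.2, -7.6, np.float64(55.6)) [ 37.5 -34.7]
   ([308, 245], 101, 641.0, -146.0, 7.6, 2.7, 58.6, np.float64(54.8)) [ 8.5 81.8]
   ([322, 245], 104, 640.2, -153.2, 7.4, 2.5, -72.4, np.float64(54.4)) [ 8.6 74.5]
   ([503, 292], 1113, 597.1, -250.2, 27.4, 14.3, -9.4, np.float64(54.9)) [-22.8 -26.9]
   ([451, 292], 1254, 601.3, -220.7, 26.9, 24.9, -8.6, np.float64(56.4)) [-22.1   2.9]
   ([490, 368], 172, 545.7, -244.6, 14.4, 7.7, -89.4, np.float64(56.0)) [-74.5 -27.4]
   ([437, 370], 220, 550.4, -214.1, 21.7, 8.5, 84.9, np.float64(56.7)) [-73.4   3.5]
scene
   ([190, 199], 307, 636.2, -302.5, 110.4, 33.4, -7.2, np.float64(55.8)) [ 22.2 -74.2]
   ([197, 211], 197, 663.7, -264.1, 55.7, 32.1, -8.1, np.float64(55.3)) [ 45.  -32.8]
   ([208, 219], 213, 668.9, -224.3, 55.5, 31.4, -7.7, np.float64(55.5)) [45.5  7.3]
   ([219, 229], 225, 677.0, -181.5, 52.5, 34.3, -5.9, np.float64(55.2)) [48.4 50.8]
side
   ([405, 219], 422, 595.4, -176.8, 89.7, 34.1, -6.6, np.float64(56.0)) [-33.1  45.8]
   ([427, 227], 644, 621.0, -222.4, 150.5, 32.8, -6.7, np.float64(56.6)) [-2.3  3.5]
   ([441, 237], 850, 615.1, -262.1, 152.5, 35.1, -7.0, np.float64(57.3)) [ -3.5 -36.6]
   ([457, 248], 904, 619.5, -303.5, 162.3, 34.2, -7.2, np.float64(57.1)) [  5.7 -77.2]
```

The prop is at tray y≈48.8 and row 3 at 6, so about 3 mm of gap remains ahead of it, plus the slack in the row. I'll keep pushing until the force rises.

apply_moves(
  plan=[
    {"grip": 0,"offset": [0,0.1,0],"spin": 0},
    {"grip": 0,"offset": [0,0.2,0],"spin": 0},
    {"grip": 0,"offset": [0,0.3,0],"spin": 0},
    {"grip": 0,"offset": [0,0.3,0],"spin": 0},
  ],
)

```text
time_s: 12.15
tcp_pos: [0.6301, -0.1514, 0.0475]
ee_rot: [[0.993, -0.121, -0.0], [-0.121, -0.993, 0.0], [-0.0, -0.0, -1.0]]
wrist_force: [-0.1, -0.3, -0.6]
gripper_width: 0.004
gripper_force: 0.0
```

apply_moves(
  plan=[
    {"grip": 0,"offset": [0,0.1,0],"spin": 0},
    {"grip": 0,"offset": [0,0.2,0],"spin": 0},
    {"grip": 0,"offset": [0,0.3,0],"spin": 0},
    {"grip": 0,"offset": [0,0.3,0],"spin": 0},
  ],
)

```text
time_s: 12.55
tcp_pos: [0.6301, -0.1537, 0.0478]
ee_rot: [[0.993, -0.12, 0.001], [-0.12, -0.993, 0.001], [0.001, -0.001, -1.0]]
wrist_force: [0.1, 5.1, 1.2]
gripper_width: 0.003
gripper_force: 2.1
```

apply_moves(
  plan=[
    {"grip": 0,"offset": [0,0.1,0],"spin": 0},
    {"grip": 0,"offset": [0,0.1,0],"spin": 0},
    {"grip": 0,"offset": [0,-0.3,0],"spin": 0},
    {"grip": 0,"offset": [0,-0.8,0],"spin": 0},
    {"grip": 0,"offset": [0,-1,-3],"spin": 0},
  ],
)

```text
time_s: 13.05
tcp_pos: [0.6275, -0.144, 0.0731]
ee_rot: [[0.993, -0.121, -0.011], [-0.121, -0.993, 0.0], [-0.011, 0.001, -1.0]]
wrist_force: [-0.5, 0.2, -0.1]
gripper_width: 0.008
gripper_force: 0.0
```

apply_moves(
  plan=[
    {"grip": 0,"offset": [0,0,-4],"spin": 0},
    {"grip": 0.5,"offset": [0,0,-8],"spin": 0},
    {"grip": 0.9,"offset": [-2,0,-12],"spin": 0.1},
    {"grip": 0.9,"offset": [-6,0.5,-13],"spin": 0.25},
    {"grip": 0.9,"offset": [-10,1,-13],"spin": 0.4},
  ],
)

```text
time_s: 13.55
tcp_pos: [0.5307, -0.1424, 0.2098]
ee_rot: [[0.864, -0.503, 0.005], [-0.503, -0.864, -0.001], [0.005, -0.002, -1.0]]
wrist_force: [0.2, -0.3, 0.2]
gripper_width: 0.281
gripper_force: 0.0
```

Run:
```python
from station import r
from h import *
s=r.sense();print(np.round(s["joints"],1),go(s,[.4585,-.225,.2],-81.5))
for n in("wrist","scene","side"):
    c=r.capture(n);P=cloud(c);ok=(c["depth"]>0);print(n)
    inr=ok&(P[...,1]<-.085)&(P[...,0]>.5)&(P[...,1]>-.36)&(P[...,0]<.74)
    for o in topdeck(inr,P,.05,.062,60): 
        q=(np.array(o[2:4])-[622.9,-226.2])@np.array([[.993,.118],[-.118,.993]]); print("  ",o,q.round(1))
    inw=ok&(P[...,0]<.52)&(P[...,0]>.4)&(P[...,1]<-.15)&(P[...,1]>-.3)
    print(" wedge",topdeck(inw,P,.068,.085,60))
```

```text
[  1.9  16.2 -13.5   0.1 -60.   57.9] (array([-2.09, 10.77,  0.95]), np.float64(0.896), np.float64(-30.18))
wrist
   ([339, 70], 4597, 620.5, -222.7, 149.2, 31.4, -6.6, np.float64(55.6)) [-2.8  3.2]
   ([380, 64], 4255, 607.8, -261.2, 135.5, 32.6, -7.3, np.float64(55.6)) [-10.9 -36.5]
   ([420, 53], 3523, 597.1, -300.4, 115.9, 32.2, -6.6, np.float64(55.6)) [-16.9 -76.7]
   ([301, 82], 4783, 627.4, -183.2, 149.9, 32.6, -6.9, np.float64(55.5)) [-0.6 43.2]
 wedge [([430, 201], 3127, 458.6, -227.5, 105.6, 44.6, -81.8, np.float64(74.3))]
scene
   ([199, 192], 526, 615.5, -300.7, 152.1, 33.7, -7.3, np.float64(55.5)) [  1.4 -74.9]
   ([210, 199], 546, 615.5, -260.0, 151.7, 34.5, -7.6, np.float64(55.6)) [ -3.4 -34.4]
   ([220, 207], 546, 622.3, -220.8, 148.9, 33.5, -6.3, np.float64(55.6)) [-1.2  5.3]
   ([230, 216], 573, 628.7, -181.4, 149.2, 32.5, -6.3, np.float64(55.5)) [ 0.5 45.2]
 wedge [([244, 158], 129, 476.8, -255.9, 67.6, 34.6, 61.7, np.float64(74.7))]
side
   ([416, 215], 674, 630.6, -186.2, 159.4, 33.4, -6.9, np.float64(56.3)) [ 2.9 40.6]
   ([428, 226], 716, 620.2, -224.4, 150.8, 32.9, -6.8, np.float64(56.7)) [-2.9  1.5]
   ([441, 238], 858, 613.7, -263.2, 153.0, 35.8, -8.1, np.float64(57.4)) [ -4.8 -37.8]
   ([457, 249], 908, 620.0, -304.3, 162.6, 35.2, -6.6, np.float64(57.0)) [  6.3 -77.9]
 wedge [([383, 261], 1127, 457.0, -225.9, 109.9, 46.0, -81.3, np.float64(76.0))]
```

The row is packed: centres at 43.2, 3.2, −36.5 and −76.7, just as specified. The wedge is at (458.5,−226), axis −81.6°, top 75 mm. I'll go above it.

apply_moves(
  plan=[
    {"grip": 0.85,"offset": [-0.6,3,0],"spin": 0.15},
    {"grip": 0.85,"offset": [-1.2,6,0],"spin": 0.3},
    {"grip": 0.85,"offset": [-1.8,9,0],"spin": 0.45},
    {"grip": 0.85,"offset": [-2,10.8,0],"spin": 0.6},
    {"grip": 0.85,"offset": [-2,10.8,1],"spin": 0.75},
  ],
)

```text
time_s: 14.2
tcp_pos: [0.4599, -0.2279, 0.1985]
ee_rot: [[0.288, -0.957, 0.002], [-0.957, -0.288, -0.002], [0.002, -0.002, -1.0]]
wrist_force: [0.2, -0.5, -0.3]
gripper_width: 0.828
gripper_force: 0.0
```

apply_moves(
  plan=[
    {"grip": 0.85,"offset": [0,0,2],"spin": 0.15},
    {"grip": 0.85,"offset": [0,0,4],"spin": 0.15},
    {"grip": 0.85,"offset": [0,0,5],"spin": 0.15},
    {"grip": 0.85,"offset": [0,0,5],"spin": 0.15},
    {"grip": 0.85,"offset": [0,0,5],"spin": 0.15},
  ],
)

```text
time_s: 14.7
tcp_pos: [0.4603, -0.2262, 0.1479]
ee_rot: [[0.15, -0.989, 0.001], [-0.989, -0.15, -0.001], [0.001, -0.0, -1.0]]
wrist_force: [0.8, -0.2, -0.2]
gripper_width: 0.851
gripper_force: 0.0
```

Run:
```python
from station import r
from h import *
s=r.sense();print(s["tcp_pos"],s["gripper_width"])
c=r.capture("wrist");P=cloud(c);ok=(c["depth"]>0);cv2.imwrite("pics/w4.png",c["img"])
inw=ok&(P[...,0]<.52)&(P[...,0]>.4)&(P[...,1]<-.15)&(P[...,1]>-.3)
print(" wedge",topdeck(inw,P,.068,.085,60))
print(go(s,[.4585,-.226,.067],-81.6))
```

```text
[ 0.46031378 -0.22617115  0.14790234] 0.8508669124989026
 wedge [([319, 196], 5732, 459.3, -236.9, 86.7, 43.2, -81.4, np.float64(74.4))]
(array([-0.05,  0.18,  8.09]), np.float64(0.004), np.float64(-81.35))
```

View pics/w4.png

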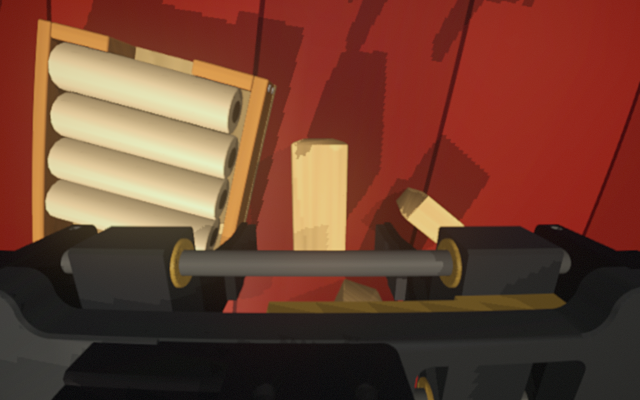

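The view shows the wedge from (319,140) downward, centred between the jaws at columns 292–347, with the full tray at left. I'll lower, grip the head, and lift.

apply_moves(
  plan=[
    {"grip": 0.75,"offset": [0,0.2,0],"spin": 0},
    {"grip": 0.75,"offset": [0,0.2,3],"spin": 0},
    {"grip": 0.75,"offset": [0,0.2,6],"spin": 0},
    {"grip": 0.75,"offset": [0,0.2,8],"spin": 0},
    {"grip": 0.75,"offset": [0,0.2,8],"spin": 0},
  ],
)

```text
time_s: 15.25
tcp_pos: [0.4558, -0.2259, 0.0657]
ee_rot: [[0.149, -0.989, -0.005], [-0.989, -0.149, 0.001], [-0.002, 0.005, -1.0]]
wrist_force: [-0.1, -0.4, 0.3]
gripper_width: 0.755
gripper_force: 0.0
```

apply_moves(
  plan=[
    {"grip": 0.75,"offset": [0,0,0],"spin": 0},
    {"grip": 0.4,"offset": [0,0,0],"spin": 0},
    {"grip": 0.4,"offset": [0,0,0],"spin": 0},
    {"grip": 0.4,"offset": [0,0,0],"spin": 0},
    {"grip": 0.4,"offset": [0,0,0],"spin": 0},
  ],
)

```text
time_s: 15.75
tcp_pos: [0.4577, -0.2263, 0.0682]
ee_rot: [[0.15, -0.989, 0.001], [-0.989, -0.15, -0.0], [0.0, -0.001, -1.0]]
wrist_force: [-0.5, 0.0, 2.3]
gripper_width: 0.494
gripper_force: 30.0
```

apply_moves(
  plan=[
    {"grip": 0.4,"offset": [0,0,0],"spin": 0},
    {"grip": 0.4,"offset": [0,0,0],"spin": 0},
    {"grip": 0.4,"offset": [0,0,0],"spin": 0},
  ],
)

```text
time_s: 16.05
tcp_pos: [0.4578, -0.2263, 0.0683]
ee_rot: [[0.15, -0.989, 0.001], [-0.989, -0.15, -0.0], [0.0, -0.001, -1.0]]
wrist_force: [-0.4, 0.7, 5.8]
gripper_width: 0.493
gripper_force: 30.0
```

apply_moves(
  plan=[
    {"grip": 0.4,"offset": [0,0,-2],"spin": 0},
    {"grip": 0.4,"offset": [0,0,-5],"spin": 0},
    {"grip": 0.4,"offset": [0,0,-9],"spin": 0},
    {"grip": 0.4,"offset": [0,0,-12],"spin": -0.1},
    {"grip": 0.4,"offset": [-0.5,-2,-13],"spin": -0.24},
  ],
)

```text
time_s: 16.55
tcp_pos: [0.4763, -0.2189, 0.2008]
ee_rot: [[0.383, -0.924, 0.004], [-0.924, -0.383, -0.001], [0.002, -0.004, -1.0]]
wrist_force: [1.5, 0.5, -2.1]
gripper_width: 0.493
gripper_force: 30.0
```

Run:
```python
from station import r
from h import *
s=r.sense();print(s["tcp_pos"],s["gripper_width"],s["gripper_force"],go(s,[.6323,-.1468,.2],-6.8))
```

```text
[ 0.47628128 -0.21888355  0.20075718] 0.4925705791598877 29.98482604511082 (array([ -0.67, -17.17,   0.14]), np.float64(-1.059), np.float64(-67.45))
```

apply_moves(
  plan=[
    {"grip": 0.4,"offset": [-0.1,-3.5,0],"spin": -0.14},
    {"grip": 0.4,"offset": [-0.3,-7,0],"spin": -0.28},
    {"grip": 0.4,"offset": [-0.4,-10.5,0],"spin": -0.42},
    {"grip": 0.4,"offset": [-0.5,-14,0],"spin": -0.56},
    {"grip": 0.4,"offset": [-0.7,-17.1,0],"spin": -0.7},
  ],
)

```text
time_s: 17.05
tcp_pos: [0.6329, -0.1459, 0.1962]
ee_rot: [[0.889, -0.457, -0.002], [-0.457, -0.889, 0.0], [-0.002, 0.0, -1.0]]
wrist_force: [-0.0, -0.5, -1.5]
gripper_width: 0.491
gripper_force: 30.0
```

apply_moves(
  plan=[
    {"grip": 0.4,"offset": [0,0,0],"spin": -0.14},
    {"grip": 0.4,"offset": [0,0,0],"spin": -0.28},
    {"grip": 0.4,"offset": [0,0,0],"spin": -0.36},
    {"grip": 0.4,"offset": [0,0,0],"spin": -0.36},
    {"grip": 0.4,"offset": [0,0,0],"spin": -0.36},
  ],
)

```text
time_s: 17.55
tcp_pos: [0.6316, -0.1467, 0.1967]
ee_rot: [[0.992, -0.123, -0.001], [-0.123, -0.992, 0.0], [-0.001, -0.0, -1.0]]
wrist_force: [-0.7, -1.0, -1.0]
gripper_width: 0.493
gripper_force: 30.0
```

Run:
```python
from station import r
from h import *
s=r.sense();print(s["tcp_pos"],s["gripper_width"],s["gripper_force"],go(s,[.6323,-.1468,.12],-6.8))
for n in("wrist","scene"):
    c=r.capture(n);P=cloud(c);ok=(c["depth"]>0);cv2.imwrite(f"pics/{n}5.png",c["img"])
    inr=ok&(P[...,1]<-.085)&(P[...,0]>.5)&(P[...,1]>-.36)&(P[...,0]<.74)
    for b in((.05,.062),(.043,.05),(.195,.215)):
      print(n,b)
      for o in topdeck(inr,P,*b,60):
        q=(np.array(o[2:4])-[622.9,-226.2])@np.array([[.993,.118],[-.118,.993]]); print("  ",o,q.round(1))
```

```text
[ 0.63162605 -0.14673574  0.19672598] 0.4927748748458334 29.98741321032867 (array([ 0.08, -0.  ,  7.67]), np.float64(-0.004), np.float64(-7.04))
wrist (0.05, 0.062)
   ([466, 169], 3101, 631.3, -303.8, 116.9, 32.1, -7.4, np.float64(55.6)) [ 17.5 -76.1]
   ([356, 150], 1521, 647.1, -186.4, 110.1, 30.8, -6.1, np.float64(54.8)) [19.3 42.4]
   ([389, 178], 3409, 626.0, -223.4, 139.2, 31.1, -6.7, np.float64(55.7)) [2.7 3.1]
   ([428, 172], 3074, 633.9, -264.2, 112.4, 32.0, -6.9, np.float64(55.7)) [ 15.4 -36.4]
wrist (0.043, 0.05)
   ([397, 107], 3961, 689.9, -234.4, 218.5, 61.5, 82.2, np.float64(47.3)) [67.5 -0.2]
   ([448, 167], 724, 632.1, -285.5, 118.9, 10.9, -7.1, np.float64(47.1)) [ 16.1 -57.8]
   ([335, 130], 116, 689.8, -174.3, 27.9, 4.6, -6.4, np.float64(47.5)) [60.3 59.4]
   ([367, 169], 240, 642.9, -202.4, 112.4, 4.5, -7.0, np.float64(47.1)) [17.1 26. ]
   ([405, 171], 174, 636.5, -241.4, 114.0, 4.3, -7.1, np.float64(47.0)) [ 15.3 -13.5]
   ([373, 176], 555, 634.0, -208.0, 124.9, 5.9, -6.3, np.float64(47.5)) [ 8.9 19.4]
   ([410, 171], 632, 634.6, -247.5, 114.8, 6.6, -7.9, np.fl
[... 437 characters left out ...]
36.1, -264.4, 111.1, 32.2, -3.9, np.float64(55.6)) [ 17.6 -36.4]
   ([206, 220], 181, 672.0, -227.4, 48.7, 32.2, -7.4, np.float64(55.4)) [48.9  4.6]
   ([220, 226], 236, 653.1, -184.7, 100.0, 32.8, -4.1, np.float64(54.7)) [25.1 44.8]
scene (0.043, 0.05)
   ([198, 230], 531, 690.1, -233.3, 220.2, 62.4, 83.1, np.float64(47.2)) [67.6  0.9]
   ([192, 205], 69, 657.3, -289.3, 71.1, 14.4, -9.5, np.float64(47.3)) [ 41.6 -58.6]
   ([264, 208], 156, 569.2, -134.5, 63.3, 51.4, -3.6, np.float64(47.3)) [-64.1  84.7]
   ([234, 221], 135, 631.8, -166.2, 148.3, 11.6, -9.5, np.float64(46.7)) [ 1.8 60.6]
scene (0.195, 0.215)
   ([218, 201], 289, 667.4, -149.3, 44.7, 39.1, 81.1, np.float64(203.2)) [35.1 81.6]
```

View pics/wrist5.png

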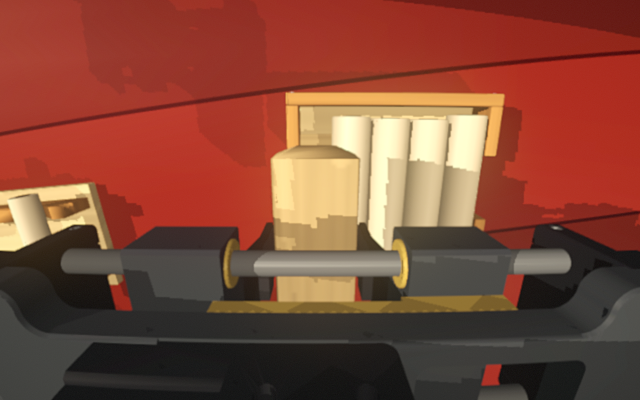

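The view shows the wedge held at (315,205), over the gap between the last prop at (352,150) and the end board at (293,120). It measures tray y 80, x≈−1, which is on target. I'll lower it into the gap.

apply_moves(
  plan=[
    {"grip": 0.4,"offset": [0.1,0,3],"spin": 0},
    {"grip": 0.4,"offset": [0.1,0,6],"spin": 0},
    {"grip": 0.4,"offset": [0.1,0,8],"spin": 0},
    {"grip": 0.4,"offset": [0.1,0,8.5],"spin": 0},
    {"grip": 0.4,"offset": [0.1,0,8.5],"spin": 0},
  ],
)

```text
time_s: 18.15
tcp_pos: [0.6328, -0.147, 0.112]
ee_rot: [[0.993, -0.121, -0.001], [-0.121, -0.993, -0.0], [-0.001, 0.0, -1.0]]
wrist_force: [0.2, 0.2, -1.1]
gripper_width: 0.495
gripper_force: 30.0
```

apply_moves(
  plan=[
    {"grip": 0.4,"offset": [0,0,0.2],"spin": 0},
    {"grip": 0.4,"offset": [0,0,0.4],"spin": 0},
    {"grip": 0.4,"offset": [0,0,0.6],"spin": 0},
    {"grip": 0.4,"offset": [0,0,0.7],"spin": 0},
    {"grip": 0.4,"offset": [0,0,0.7],"spin": 0},
  ],
)

```text
time_s: 18.65
tcp_pos: [0.633, -0.1469, 0.1057]
ee_rot: [[0.993, -0.121, 0.0], [-0.121, -0.993, 0.0], [0.0, -0.0, -1.0]]
wrist_force: [0.0, 0.2, -1.4]
gripper_width: 0.492
gripper_force: 30.0
```

apply_moves(
  plan=[
    {"grip": 0.4,"offset": [0,0,0.2],"spin": 0},
    {"grip": 0.4,"offset": [0,0,0.4],"spin": 0},
    {"grip": 0.4,"offset": [0,0,0.6],"spin": 0},
    {"grip": 0.4,"offset": [0,0,0.7],"spin": 0},
    {"grip": 0.4,"offset": [0,0,0.7],"spin": 0},
  ],
)

```text
time_s: 19.15
tcp_pos: [0.6329, -0.1469, 0.0982]
ee_rot: [[0.993, -0.121, -0.001], [-0.121, -0.993, 0.0], [-0.001, 0.0, -1.0]]
wrist_force: [-0.4, -0.2, -1.7]
gripper_width: 0.489
gripper_force: 30.0
```

apply_moves(
  plan=[
    {"grip": 0.4,"offset": [0,0,0.2],"spin": 0},
    {"grip": 0.4,"offset": [0,0,0.3],"spin": 0},
    {"grip": 0.4,"offset": [0,0,0.4],"spin": 0},
    {"grip": 0.4,"offset": [0,0,0.4],"spin": 0},
  ],
)

```text
time_s: 19.55
tcp_pos: [0.6329, -0.147, 0.0944]
ee_rot: [[0.993, -0.12, -0.0], [-0.12, -0.993, -0.0], [-0.0, 0.0, -1.0]]
wrist_force: [0.5, -1.2, -1.2]
gripper_width: 0.491
gripper_force: 30.0
```

apply_moves(
  plan=[
    {"grip": 0.4,"offset": [0,0,0.1],"spin": 0},
    {"grip": 0.4,"offset": [0,0,0.2],"spin": 0},
    {"grip": 0.4,"offset": [0,0,0.3],"spin": 0},
    {"grip": 0.4,"offset": [0,0,0.3],"spin": 0},
  ],
)

```text
time_s: 19.95
tcp_pos: [0.6332, -0.1472, 0.0923]
ee_rot: [[0.993, -0.12, 0.001], [-0.12, -0.993, -0.001], [0.001, 0.0, -1.0]]
wrist_force: [-1.5, -1.1, 3.1]
gripper_width: 0.488
gripper_force: 30.0
```

apply_moves(
  plan=[
    {"grip": 0.4,"offset": [0,0,0.1],"spin": 0},
    {"grip": 0.4,"offset": [0,0,0.2],"spin": 0},
    {"grip": 0.4,"offset": [0,0,0.2],"spin": 0},
    {"grip": 0.4,"offset": [0,0,0.2],"spin": 0},
  ],
)

```text
time_s: 20.35
tcp_pos: [0.6333, -0.1472, 0.092]
ee_rot: [[0.993, -0.12, 0.001], [-0.12, -0.993, -0.001], [0.002, 0.001, -1.0]]
wrist_force: [-3.3, -1.0, 9.3]
gripper_width: 0.489
gripper_force: 30.0
```

The wedge is in contact at the expected height. I'll release, rise, close the fingers, and press on the top centre with the tips.

apply_moves(
  plan=[
    {"grip": 0.6,"offset": [0,0,-0.2],"spin": 0},
    {"grip": 0.65,"offset": [0,0,-0.2],"spin": 0},
    {"grip": 0.65,"offset": [0,0,-0.2],"spin": 0},
    {"grip": 0.65,"offset": [0,0,-0.2],"spin": 0},
    {"grip": 0.65,"offset": [0,0,-0.2],"spin": 0},
  ],
)

```text
time_s: 20.85
tcp_pos: [0.6329, -0.1468, 0.0911]
ee_rot: [[0.993, -0.121, -0.001], [-0.121, -0.993, 0.0], [-0.001, -0.0, -1.0]]
wrist_force: [-0.1, 0.2, -0.1]
gripper_width: 0.646
gripper_force: 0.0
```

apply_moves(
  plan=[
    {"grip": 0.65,"offset": [0,0,-2],"spin": 0},
    {"grip": 0.65,"offset": [0,0,-4.2],"spin": 0},
    {"grip": 0.5,"offset": [0,0,-5],"spin": 0},
    {"grip": 0,"offset": [0,0,-5],"spin": 0},
    {"grip": 0,"offset": [0,0,-5],"spin": 0},
  ],
)

```text
time_s: 21.35
tcp_pos: [0.6324, -0.1468, 0.1406]
ee_rot: [[0.993, -0.121, -0.001], [-0.121, -0.993, 0.001], [-0.001, -0.0, -1.0]]
wrist_force: [0.2, -0.4, 0.2]
gripper_width: 0.463
gripper_force: 0.0
```

apply_moves(
  plan=[
    {"grip": 0,"offset": [0,0,0],"spin": 0},
    {"grip": 0,"offset": [0,0,0],"spin": 0},
    {"grip": 0,"offset": [0,0,0],"spin": 0},
    {"grip": 0,"offset": [0,0,0],"spin": 0},
    {"grip": 0,"offset": [0,0,0],"spin": 0},
  ],
)

```text
time_s: 21.85
tcp_pos: [0.6329, -0.1469, 0.1414]
ee_rot: [[0.993, -0.121, -0.0], [-0.121, -0.993, -0.0], [-0.0, 0.0, -1.0]]
wrist_force: [0.5, -0.7, -0.6]
gripper_width: 0.04
gripper_force: 0.0
```

Run:
```python
from station import r
from h import *
s=r.sense();print(s["time_s"],s["tcp_pos"],s["gripper_width"],s["wrist_force"])
for n in("wrist","scene","side"):
    c=r.capture(n);P=cloud(c);ok=(c["depth"]>0);cv2.imwrite(f"pics/{n}6.png",c["img"])
    inr=ok&(P[...,1]<-.085)&(P[...,0]>.5)&(P[...,1]>-.36)&(P[...,0]<.74)
    for b in((.09,.106),(.052,.062)):
      print(n,b)
      for o in topdeck(inr,P,*b,60):
        q=(np.array(o[2:4])-[622.9,-226.2])@np.array([[.993,.118],[-.118,.993]]); print("  ",o,q.round(1))
```

```text
21.85 [ 0.63294911 -0.14691991  0.14138395] 0.03981902778013809 [ 0.46749272 -0.72021956 -0.57717644]
wrist (0.09, 0.106)
   ([316, 186], 5095, 651.5, -149.4, 72.3, 43.3, -6.8, np.float64(98.1)) [19.3 79.6]
   ([316, 286], 120, 585.6, -141.2, 17.0, 3.8, -7.1, np.float64(98.4)) [-47.1  80. ]
wrist (0.052, 0.062)
   ([362, 169], 3109, 657.0, -187.6, 90.8, 28.0, -5.7, np.float64(56.1)) [29.3 42.4]
   ([499, 181], 3874, 631.8, -304.2, 114.9, 28.7, -6.7, np.float64(55.9)) [ 18.  -76.4]
   ([408, 171], 3311, 651.3, -226.6, 88.2, 29.0, -6.5, np.float64(56.0)) [28.2  3. ]
   ([454, 183], 3833, 635.1, -264.7, 110.5, 28.8, -6.9, np.float64(56.0)) [ 16.7 -36.8]
   ([482, 279], 212, 545.7, -293.7, 27.1, 10.3, 82.2, np.float64(55.9)) [-68.7 -76.1]
   ([446, 282], 210, 547.0, -257.9, 18.5, 14.7, 76.7, np.float64(56.8)) [-71.6 -40.4]
scene (0.09, 0.106)
   ([229, 222], 354, 661.9, -149.4, 53.5, 44.3, -3.7, np.float64(98.2)) [29.7 80.9]
scene (0.052, 0.062)
   ([190, 198], 284, 646.3, -303.9, 89.4, 30.7, -8.1, np.float64(55.9)) [ 32.4 -74.4]
   ([200, 207], 254, 652.9, -265.2, 76.6, 31.1, -8.5, np.float64(55.9)) [ 34.4 -35.2]
   ([210, 215], 264, 656.5, -224.4, 81.2, 30.7, -6.9, np.float64(56.0)) [33.2  5.8]
   ([213, 231], 98, 686.6, -188.5, 32.4, 29.0, -10.3, np.float64(55.7)) [58.8 45. ]
side (0.09, 0.106)
   ([408, 193], 674, 631.0, -149.8, 112.6, 43.2, -7.9, np.float64(99.3)) [-1.  76.8]
side (0.052, 0.062)
   ([403, 210], 105, 622.5, -163.8, 113.2, 35.3, -25.5, np.float64(57.4)) [-7.8 61.9]
   ([416, 215], 615, 626.2, -186.5, 153.0, 31.9, -7.1, np.float64(56.5)) [-1.4 39.8]
   ([429, 226], 656, 619.4, -225.1, 149.4, 30.5, -7.0, np.float64(56.8)) [-3.6  0.7]
   ([441, 237], 779, 614.1, -263.7, 152.4, 33.0, -7.8, np.float64(57.6)) [ -4.3 -38.3]
   ([457, 248], 818, 614.2, -303.2, 151.1, 32.6, -7.1, np.float64(57.3)) [  0.4 -77.5]
```

The wedge stands upright, centred at x≈0, y≈80, top about 98.5 mm. Now I'll press.

apply_moves(
  plan=[
    {"grip": 0,"offset": [0,0,0.8],"spin": 0},
    {"grip": 0,"offset": [0,0,1.5],"spin": 0},
    {"grip": 0,"offset": [0,0,1.9],"spin": 0},
    {"grip": 0,"offset": [0,0,2.1],"spin": 0},
    {"grip": 0,"offset": [0,0,2.3],"spin": 0},
  ],
)

```text
time_s: 22.5
tcp_pos: [0.6325, -0.1475, 0.1207]
ee_rot: [[0.993, -0.119, -0.001], [-0.119, -0.993, -0.002], [-0.001, 0.002, -1.0]]
wrist_force: [-7.0, 0.5, 17.1]
gripper_width: 0.005
gripper_force: 8.1
```

apply_moves(
  plan=[
    {"grip": 0,"offset": [0,0,0.1],"spin": 0},
    {"grip": 0,"offset": [0,0,0.2],"spin": 0},
    {"grip": 0,"offset": [0,0,0.3],"spin": 0},
    {"grip": 0,"offset": [0,0,0.3],"spin": 0},
  ],
)

```text
time_s: 22.9
tcp_pos: [0.6327, -0.1479, 0.1204]
ee_rot: [[0.993, -0.119, 0.0], [-0.119, -0.993, -0.003], [0.001, 0.003, -1.0]]
wrist_force: [-8.1, 0.4, 20.0]
gripper_width: 0.003
gripper_force: 9.8
```

apply_moves(
  plan=[
    {"grip": 0,"offset": [0,0,0.2],"spin": 0},
    {"grip": 0,"offset": [0,0,0.4],"spin": 0},
    {"grip": 0,"offset": [0,0,0.5],"spin": 0},
    {"grip": 0,"offset": [0,0,0.5],"spin": 0},
  ],
)

```text
time_s: 23.3
tcp_pos: [0.633, -0.1484, 0.1196]
ee_rot: [[0.993, -0.118, 0.002], [-0.118, -0.993, -0.005], [0.003, 0.004, -1.0]]
wrist_force: [-13.3, 1.8, 35.1]
gripper_width: 0.007
gripper_force: 17.3
```

apply_moves(
  plan=[
    {"grip": 0,"offset": [0,0,0.2],"spin": 0},
    {"grip": 0,"offset": [0,0,0.4],"spin": 0},
    {"grip": 0,"offset": [0,0,0.4],"spin": 0},
    {"grip": 0,"offset": [0,0,0.4],"spin": 0},
  ],
)

```text
time_s: 23.7
tcp_pos: [0.6332, -0.1488, 0.1191]
ee_rot: [[0.993, -0.117, 0.004], [-0.117, -0.993, -0.006], [0.004, 0.005, -1.0]]
wrist_force: [-20.3, 3.2, 47.2]
gripper_width: 0.006
gripper_force: 23.4
```

apply_moves(
  plan=[
    {"grip": 0,"offset": [-0.15,0,0.1],"spin": 0},
    {"grip": 0,"offset": [-0.3,0,0.2],"spin": 0},
    {"grip": 0,"offset": [-0.4,0,0.4],"spin": 0},
    {"grip": 0,"offset": [-0.4,0,0.4],"spin": 0},
  ],
)

```text
time_s: 24.1
tcp_pos: [0.633, -0.1488, 0.1189]
ee_rot: [[0.993, -0.115, 0.014], [-0.115, -0.993, -0.008], [0.015, 0.006, -1.0]]
wrist_force: [-16.7, 2.1, 55.3]
gripper_width: 0.008
gripper_force: 27.7
```

Run:
```python
from station import r
from h import *
for n in("wrist","side"):
    c=r.capture(n);P=cloud(c);ok=(c["depth"]>0);cv2.imwrite(f"pics/{n}7.png",c["img"])
    inr=ok&(P[...,1]<-.085)&(P[...,0]>.5)&(P[...,1]>-.36)&(P[...,0]<.74)
    for b in((.09,.106),(.052,.062)):
      print(n,b)
      for o in topdeck(inr,P,*b,60):
        q=(np.array(o[2:4])-[622.9,-226.2])@np.array([[.993,.118],[-.118,.993]]); print("  ",o,q.round(1))
```

```text
wrist (0.09, 0.106)
   ([316, 188], 5534, 664.8, -153.1, 46.9, 43.1, -6.9, np.float64(95.6)) [33.  77.5]
wrist (0.052, 0.062)
   ([365, 169], 3097, 661.8, -188.5, 80.8, 27.2, -5.3, np.float64(56.0)) [34.2 42. ]
   ([514, 183], 4131, 638.7, -304.7, 102.2, 28.6, -6.4, np.float64(56.0)) [ 25.  -76.1]
   ([415, 174], 3622, 650.7, -226.1, 89.2, 28.3, -7.2, np.float64(56.0)) [27.6  3.4]
   ([464, 186], 4139, 640.9, -264.6, 98.9, 29.3, -7.2, np.float64(55.9)) [ 22.4 -36. ]
   ([495, 287], 733, 553.1, -294.5, 28.2, 26.5, 81.3, np.float64(56.0)) [-61.3 -76.1]
   ([449, 290], 885, 555.6, -254.6, 30.0, 28.0, -5.4, np.float64(56.1)) [-63.5 -36.1]
side (0.09, 0.106)
   ([407, 195], 569, 630.8, -150.6, 108.3, 44.5, -5.9, np.float64(97.2)) [-1.1 76. ]
side (0.052, 0.062)
   ([416, 215], 609, 626.4, -185.5, 151.6, 30.5, -6.2, np.float64(56.3)) [-1.3 40.8]
   ([398, 212], 82, 606.5, -162.1, 83.6, 33.6, -33.3, np.float64(56.7)) [-23.8  61.7]
   ([429, 226], 641, 620.4, -224.6, 150.3, 30.1, -6.6, np.float64(57.1)) [-2.7  1.3]
   ([441, 237], 768, 615.0, -263.8, 153.2, 32.0, -7.9, np.float64(57.7)) [ -3.4 -38.3]
   ([457, 249], 819, 614.5, -303.9, 151.9, 31.8, -6.3, np.float64(57.4)) [  0.8 -78.1]
```

The wedge went down about 2 mm, but its head shifted about 2 mm toward the prop, so it has a slight tilt. I'll lift off and check.

apply_moves(
  plan=[
    {"grip": 0,"offset": [0,0,-0.6],"spin": 0},
    {"grip": 0,"offset": [0.2,0,-1.2],"spin": 0},
    {"grip": 0,"offset": [0.4,0,-2],"spin": 0},
    {"grip": 0,"offset": [0.4,0,-5],"spin": 0},
    {"grip": 0,"offset": [0.4,0,-6],"spin": 0},
  ],
)

```text
time_s: 24.7
tcp_pos: [0.6343, -0.147, 0.1644]
ee_rot: [[0.993, -0.12, 0.003], [-0.12, -0.993, -0.001], [0.003, 0.0, -1.0]]
wrist_force: [0.9, -0.4, 1.1]
gripper_width: 0.008
gripper_force: 0.0
```

Run:
```python
from station import r
from h import *
s=r.sense();print(s["tcp_pos"],s["wrist_force"])
out=[]
for n in("wrist","scene","side"):
    c=r.capture(n);P=cloud(c);ok=(c["depth"]>0)
    inr=ok&(P[...,1]<-.085)&(P[...,0]>.5)&(P[...,1]>-.36)&(P[...,0]<.74)
    for b in((.09,.106),(.052,.062)):
      print(n,b)
      for o in topdeck(inr,P,*b,60):
        q=(np.array(o[2:4])-[622.9,-226.2])@np.array([[.993,.118],[-.118,.993]]); print("  ",o,q.round(1))
    m=inr&(P[...,2]>.09)&(P[...,2]<.106);Q=(P[m]-[.6229,-.2262,0])@np.array([[.993,.118,0],[-.118,.993,0],[0,0,1]]).T if 0 else (P[m]-[.6229,-.2262,0])@np.array([[.993,.118,0],[-.118,.993,0],[0,0,1.]])
    print(n,"top plane z=a+bx+cy",np.linalg.lstsq(np.c_[np.ones(len(Q)),Q[:,:2]],Q[:,2],rcond=None)[0].round(4), "z mid",np.median(Q[:,2]))
    if n!="scene":
        x,y=(230,60) if n=="wrist" else (330,130); out.append(cv2.resize(c["img"][y:y+180,x:x+240],None,fx=1.66,fy=1.66,interpolation=3) )
cv2.imwrite("pics/c8.png",np.hstack(out))
```

```text
[ 0.63427362 -0.14702209  0.16442435] [ 0.9055111  -0.44319486  1.09953505]
wrist (0.09, 0.106)
   ([318, 184], 4464, 656.7, -151.8, 63.2, 43.1, -6.9, np.float64(96.0)) [24.8 77.9]
wrist (0.052, 0.062)
   ([358, 170], 2685, 653.3, -187.4, 98.3, 28.0, -6.2, np.float64(56.1)) [25.6 42.1]
   ([483, 182], 3492, 627.3, -303.9, 124.4, 29.0, -6.7, np.float64(56.0)) [ 13.5 -76.6]
   ([400, 172], 2912, 647.6, -225.9, 95.7, 28.6, -6.6, np.float64(55.9)) [24.5  3.2]
   ([441, 183], 3394, 630.2, -264.3, 120.2, 28.8, -6.9, np.float64(55.9)) [ 11.7 -37. ]
wrist top plane z=a+bx+cy [ 0.0941 -0.0154  0.0296] z mid 0.0960448131624877
scene (0.09, 0.106)
   ([230, 222], 385, 657.7, -150.6, 61.9, 46.4, -6.0, np.float64(95.9)) [25.6 79.2]
scene (0.052, 0.062)
   ([191, 198], 288, 643.0, -304.0, 95.9, 30.6, -8.3, np.float64(55.9)) [ 29.1 -74.9]
   ([201, 206], 272, 647.2, -264.7, 88.6, 29.7, -7.6, np.float64(56.0)) [ 28.7 -35.4]
   ([211, 214], 284, 653.7, -224.9, 85.5, 29.2, -8.2, np.float64(55.7)) [30.4  4.9]
   ([213, 230], 91, 688.3, -190.7, 30.7, 30.5, 66.0, np.float64(55.9)) [60.8 43. ]
scene top plane z=a+bx+cy [ 0.0955 -0.0251  0.0143] z mid 0.09592820160048522
side (0.09, 0.106)
   ([409, 192], 709, 632.1, -151.1, 110.9, 43.8, -6.8, np.float64(97.5)) [ 0.3 75.7]
side (0.052, 0.062)
   ([416, 215], 604, 626.0, -186.0, 150.3, 30.9, -6.6, np.float64(56.6)) [-1.7 40.3]
   ([402, 210], 106, 629.6, -149.8, 107.0, 40.2, -7.5, np.float64(56.5)) [-2.4 76.7]
   ([429, 226], 655, 620.7, -225.0, 150.9, 31.2, -6.7, np.float64(57.0)) [-2.3  0.9]
   ([441, 237], 770, 615.1, -263.9, 153.8, 32.6, -7.7, np.float64(57.8)) [ -3.3 -38.4]
   ([457, 249], 820, 614.2, -304.1, 153.0, 32.6, -6.8, np.float64(57.3)) [  0.6 -78.4]
side top plane z=a+bx+cy [0.0925 0.0004 0.0633] z mid 0.09748653834092784
```

View pics/c8.png

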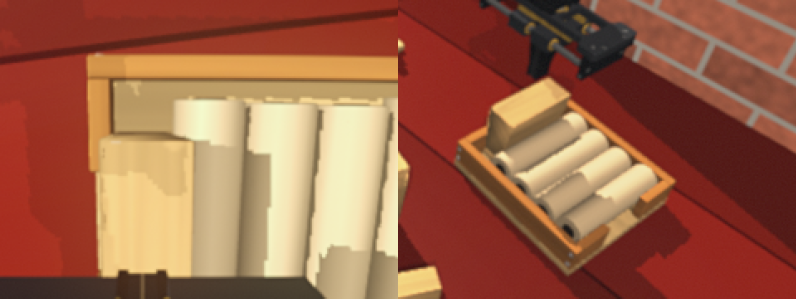

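The crops show all four props packed, with the wedge standing along the last one and bearing on both halves of the end board. It was pressed to 55 N, its top is at about 96–97 mm (the tight figure is about 98.5), it tilts by only about 2°, and it stayed put after lift-off. The arm is clear, so I'm handing in.

```bash
python3 -c "
from station import r
print(r.finish_job())"
```

```text
the job is handed in; nothing more can be done
None
```

The job is handed in at about 25 s: the thick prop was lowered into the tray and rolled tight against the row. The wedge was set midway and pressed in with 55 N, and leans about 2° toward the prop; the thin prop, jar and bowl were never touched.

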